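Pile the base plates and hold the model case open

TASK

We are packing up the site model: stack the two thin plywood base plates squarely, edges flush, on the thick one and let go of the pile, while the plywood case stays shut. Then lift the lid of the case, which has a steel bar for a handle, and hold it still at 50 degrees open, so that I can slide the pile in under it: finish while still holding the lid, for it falls shut by itself. Leave everything else where it is.

Things in the scene. Friction and masses are not known exactly. Their poses are not given: they have to be found in the camera images.
- thick_plate: rectangular plywood model base plate lying flat, with a thin black lining under it and two fine dark lines along its top: 56 mm along its x, 100 mm along its y, 24 mm thick. Origin: centre of the underside; z up. It is the bottom of the pile; it may be anywhere among four places on the right half of the table.
- thin_plate_a: rectangular plywood model base plate lying flat, with a thin black lining under it and two fine dark lines along its top: 56 mm along its x, 100 mm along its y, 12 mm thick. Origin: centre of the underside; z up. One of two alike; either may go on first.
- thin_plate_b: rectangular plywood model base plate lying flat, with a thin black lining under it and two fine dark lines along its top: 56 mm along its x, 100 mm along its y, 12 mm thick. Origin: centre of the underside; z up. The other of the two; either may go on first.
- case: open plywood box fixed to the table on the left, 220 mm along its x, 260 mm along its y, 85 mm high, walls 9 mm, closed by the lid. Origin: centre of the underside; x points from the lid's front edge (nearest the robot) to the hinge at the back, z up.
- case_lid_handle (a point): middle of the round steel bar (11 mm thick, 110 mm long, parallel to the case's y) 35 mm off the lid's upper face, free underneath, 30 mm behind the lid's front edge. Lid shut: 80 mm in front of the case's centre, 130 mm above the table. Moves with the lid: from the hinge 190 mm to the front and 44 mm along the lid's normal.
- case_lid_hinge (a point): middle of the hinge line, on the upper back edge of the case (110 mm behind its centre, 85.5 mm above the table), parallel to the case's y. Axes turn with the lid: x from front edge to hinge, z out of the lid's upper face.
- case_lid (a joint): opening angle of the lid in rad: 0 shut, grows as the front edge rises, stops at 1.4. The lid is a 9 mm plywood board of 220 x 260 mm, some 0.2 to 0.4 kg; nothing keeps it open, it falls shut when let go. The bar is round and can turn between the fingers, so the tool may stay pointing down all the way.
- house_block: hardwood building block of a model, 50 x 60 x 30 mm with a smaller block (30 x 30 x 14 mm) on top; bystander standing in one of the four places of the plates. Origin: centre of the underside.
- model_tree: green cone-shaped model tree, 70 mm high, on a round 44 mm wooden foot; bystander. Origin: centre of the underside.
- glue_bottle: white bottle, 48 mm across, 120 mm high; bystander towards the back. Origin: centre of the underside.
- scale_rule: flat aluminium rule, 30 x 300 x 5 mm; bystander lying behind the plates. Origin: centre of the underside.
- tape_roll: brown ring, 90 mm across, 24 mm high, lying flat; bystander to the right of the plates. Origin: centre of the underside.
- pencil_cup: white cup, 76 mm across, 95 mm high; bystander on the left. Origin: centre of the underside.
Things that resemble listed ones, but are neither listed nor needed, are in the scene too. What is shaped like the thin_plate_a but orange or turquoise is not meant.

How it is judged (in metres and radians):
On the way:
1. the two thin plates lie squarely on the thick one, released and at rest, with the lid still shut (((z of thin_plate_a in the frame of thick_plate between 0.02 and 0.028 m and horizontal distance between each of thin_plate_a, thin_plate_b and thick_plate below 0.008 m and angle between the x axis of each of thin_plate_a, thin_plate_b and the x axis of thick_plate, either way round below 0.12 rad and z of thin_plate_b in the frame of thick_plate between 0.032 and 0.04 m) or (z of thin_plate_b in the frame of thick_plate between 0.02 and 0.028 m and horizontal distance between each of thin_plate_b, thin_plate_a and thick_plate below 0.008 m and angle between the x axis of each of thin_plate_b, thin_plate_a and the x axis of thick_plate, either way round below 0.12 rad and z of thin_plate_a in the frame of thick_plate between 0.032 and 0.04 m)) and height (world z) of thick_plate between -0.004 and 0.004 m and angle between thick_plate's own z axis and vertical below 0.05 rad and contact force between each of thick_plate, thin_plate_a, thin_plate_b and the fingers below 0.1 N and linear speed of each of thick_plate, thin_plate_a, thin_plate_b below 0.02 m/s and value of joint case_lid below 0.06 rad), for 0.2 s.
At the end, for the whole second after the job is handed in: the fingers hold the lid still (over 0.5 N of contact, slower than 0.05 rad/s) at 50 degrees open, within 6 degrees; the pile stands on the table untouched and at rest, thick plate lowest, each thin plate within 8 mm of the thick one's centre and 7 degrees of its direction (((z of thin_plate_a in the frame of thick_plate between 0.02 and 0.028 m and horizontal distance between each of thin_plate_a, thin_plate_b and thick_plate below 0.008 m and angle between the x axis of each of thin_plate_a, thin_plate_b and the x axis of thick_plate, either way round below 0.12 rad and z of thin_plate_b in the frame of thick_plate between 0.032 and 0.04 m) or (z of thin_plate_b in the frame of thick_plate between 0.02 and 0.028 m and horizontal distance between each of thin_plate_b, thin_plate_a and thick_plate below 0.008 m and angle between the x axis of each of thin_plate_b, thin_plate_a and the x axis of thick_plate, either way round below 0.12 rad and z of thin_plate_a in the frame of thick_plate between 0.032 and 0.04 m)) and height (world z) of thick_plate between -0.004 and 0.004 m and angle between thick_plate's own z axis and vertical below 0.05 rad and contact force between each of thick_plate, thin_plate_a, thin_plate_b and the fingers below 0.1 N and linear speed of each of thick_plate, thin_plate_a, thin_plate_b below 0.02 m/s and value of joint case_lid between 0.768 and 0.977 rad and velocity of joint case_lid between -0.05 and 0.05 rad/s and contact force between the fingers and case_lid above 0.5 N); the arm keeps its last pose, push and grip.
It fails at once if a bystander (house block, tree, bottle, rule, tape roll or cup) is moved by more than 30 mm (distance of any of house_block, model_tree, glue_bottle, scale_rule, tape_roll, pencil_cup from where it was at the start of the episode above 0.03 m).
It also fails if it takes over 64 s, if anything falls off the work surface, if the arm or the gripper's body presses on something with over 40 N, if the wrist force passes 120 N, or if a joint passes its speed limit or range.

ROBOT

A 6-joint arm with a two-finger parallel gripper is mounted at the origin on the work surface. World frame = base frame: x ahead of the robot, y to its left, z up, the work surface at z = 0. Lengths are in m, angles in degrees, forces in N, time in s.
With the tool pointing down it reaches from about 0.325 to 0.75 m from the base axis. Payload 7.6 kg.
Tool frame: the origin (TCP) lies midway between the tips of the shut fingers; the grasp point (between the pads) lies 19 mm behind it; z points along the fingers, y is the line along which they close (so a half turn about z gives the same grasp; the last joint's range is limited). The gripper opens to 85 mm and grips with 20 to 120 N. Pads are 22 mm wide; open, the fingers measure 114 mm over their backs; the gripper's body (76 mm by 85 mm) begins 54 mm behind the grasp point. The pads swing forward as they close: fully open they stand 13 mm farther back than shut.
Start: joints at [63.065, 2.991, 80.254, -0, 96.75, -4.028], TCP at [0.204, 0.484, 0.231] pointing down, gripper open.
Joint ranges: [-166.34, 166.34], [-52.06, 124.39], [6.96, 135.62], [-60.46, 240.46], [14.63, 156.25], [-167.68, 167.68]. Speed limits (degrees/s): [147.25, 147.25, 172.46, 180, 180, 180].

INTERFACE

Orientations are given as [roll, pitch, yaw] about the fixed x, y, z axes, in that order (R = Rz(yaw) Ry(pitch) Rx(roll)).
In Python, from station import env gives the robot as it stands. The module is installed in compiled form; this text tells all that it offers.
- The arm moves only by the tool jog_arm, never from a script. Its argument "moves" is a list that holds one entry, the list of rows, each a list of 7 numbers: the turn, a rotation vector about the tool's x, y, z in degrees, then the shift along the tool's x, y, z in mm, then the closure, from -1 (fully open) to 1 (shut). In form: [[[rx, ry, rz, tx, ty, tz, hand], ...]]. A call has 1 to 8 rows; each row shifts and turns the commanded pose from where the row before left it, along the tool's axes as they then stand; what a row does not reach is not made up. A row lasts 1/8 s, in which the tool goes at most 62.5 mm and 10.7 degrees, less where a joint would pass 70% of its speed; a pose out of reach is approached as far as the arm can. A call with a gripper value outside its range is refused whole. The fingers move at their own pace and stop on an object; "newtons" is the grip in N (left out, the last holds). Time passes only in rows, so rows that do not move let the fingers close. It gives the time, the measured TCP pose, the force, the opening and the grip force at its end, in the units of the state.
- env.observe(): the state, without advancing time (a new reading comes with each control period).
- env.camera(name): name is "side" or "top" or "wrist"; returns a dict with "frame" (480x640x3 uint8, red, green, blue), "camera_matrix" (3x3 intrinsics, pixels), "dist" ([k1, k2, p1, p2, k3] as OpenCV has them; the pictures are not rectified), "rvec" (rotation vector, rad) and "tvec" (3), from world to camera coordinates, as OpenCV has them; the wrist camera has in their place "hand_eye" (4x4, takes a point from camera to tool coordinates, whose origin is the TCP and whose axes are the flange's). Camera axes: x right, y down, z forward; pixel columns grow to the right and rows downward; lengths in m; the calibration is good to about 2 mm. A picture is of the moment at which its call begins: read the wrist's pose just before it. There is no depth.
- env.sign_off(): hands the job in; it is judged then, once.
The state is a dict: "clock": time; "q": joint angles; "joint_vel": joint speeds; "joint_efforts": joint torques, N m; "ee_pos": TCP position; "tcp_rot": TCP orientation; "ft_force": force on the tool from outside, world axes, zero at the start; "ft_torque": the same for the moment, N m; "opening": finger opening in m; "finger_force": force on a finger pad.
Only numpy, scipy, OpenCV 4.12 (cv2) and the standard library are available. Lean on these libraries where they do the work, as an engineer would, in place of code of your own. Each camera call takes 0.05 s, during which the arm holds its last target. There are 200 camera calls.

## Working session

There is one attempt and no reset: what is moved stays moved. The work goes in short steps, Python scripts to look and compute and a tool call to move; the robot and the scene stay as the last step left them, time stands still between calls to the robot, and variables do not carry over. Pictures are saved under pics/ and viewed, at most 13 in all, crops included, and the job is handed in when it is done.

Besides the shell and the picture viewer there is one more tool, called after "Request:" by a JSON object that holds its "method" and its "body", one argument or row to a line. jog_arm: Moves the arm, as the interface text tells. Its arguments: {"type":"object","properties":{"moves":{"type":"array"},"newtons":{"type":"number"}},"required":["moves"]}

```bash
mkdir -p pics; python3 - <<'E'
from station import env
import cv2
print(env.observe())
for n in ("top","side"):
    c=env.camera(n); cv2.imwrite(f"pics/{n}0.png",c["frame"][:,:,::-1])
    print(n,{k:v for k,v in c.items() if k!="frame"})
E
```

```text
{'clock': 0.0, 'q': array([ 6.30656782e+01,  3.02676777e+00,  8.03129362e+01,  1.25187229e-03,
        9.67535260e+01, -4.02866326e+00]), 'joint_vel': array([-0.15720087, -0.07622651,  0.10377039,  0.000753  ,  0.21307171,
       -0.03671581]), 'joint_efforts': array([ 5.52651400e-04, -3.81653845e+01, -3.60197425e+01, -2.48730061e-05,
        5.98409868e-03,  2.50252256e-06]), 'ee_pos': array([0.20417268, 0.48332554, 0.23047731]), 'tcp_rot': array([-1.79907088e+02, -7.79026433e-03,  1.57094481e+02]), 'ft_force': array([ 0.55676762,  0.46679798, -0.19798741]), 'ft_torque': array([-0.01590039, -0.03406957,  0.00956146]), 'finger_force': 0.0, 'opening': 0.08552488651157834}
top {'camera_matrix': array([[465.62060135,   0.        , 323.9467819 ],
       [  0.        , 465.62060135, 243.17334444],
       [  0.        ,   0.        ,   1.        ]]), 'dist': array([-0.01255096,  0.        ,  0.        ,  0.        ,  0.        ]), 'rvec': array([ 2.16816337, -2.13120516,  0.14118157]), 'tvec': array([0.0214608 , 0.52546211, 1.32269136])}
side {'camera_matrix': array([[586.99781034,   0.        , 325.68817362],
       [  0.        , 586.99781034, 257.29718126],
       [  0.        ,   0.        ,   1.        ]]), 'dist': array([-0.0907968,  0.       ,  0.       ,  0.       ,  0.       ]), 'rvec': array([ 0.23373415, -2.72120221,  1.36290507]), 'tvec': array([0.5360345 , 0.10236311, 1.52069712])}
```

View pics/top0.png

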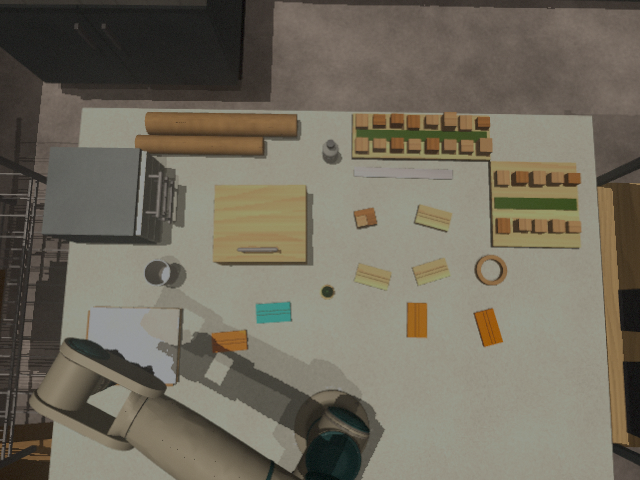

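View pics/side0.png

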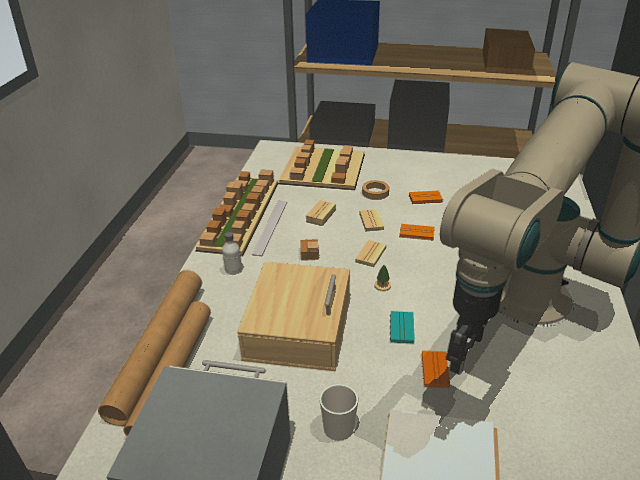

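The top view shows three plain plates at (433,217), (373,275) and (431,271), the house at (365,217), and the case at (260,223) with its handle at (259,249). In the side view the plate at (320,212), top (433,217), looks thickest. I'll enlarge both.

```bash
python3 - <<'E'
import cv2
a=cv2.imread("pics/top0.png")[198:298,345:465]
cv2.imwrite("pics/t1.png",cv2.resize(a,None,fx=6,fy=6,interpolation=cv2.INTER_CUBIC))
a=cv2.imread("pics/side0.png")[190:275,295:395]
cv2.imwrite("pics/s1.png",cv2.resize(a,None,fx=7,fy=7,interpolation=cv2.INTER_CUBIC))
E
```

```text
(no output)
```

View pics/t1.png

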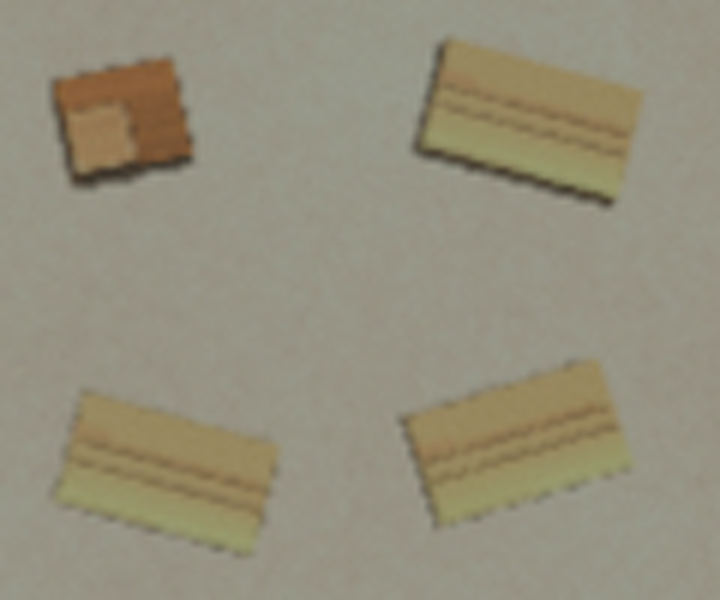

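View pics/s1.png

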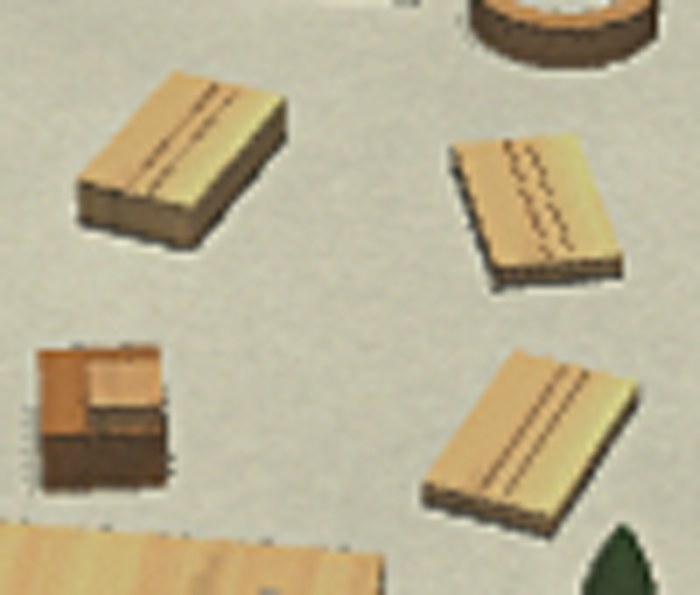

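The crops show the thick plate upper right in top (centre about (433,218)); thin A is lower left, thin B lower right. I'll compute positions from the corners.

```bash
cat > h.py <<'E'
import numpy as np, cv2
from station import env
def cam(n):
    c=env.camera(n); R=cv2.Rodrigues(c["rvec"])[0]; return c,R,np.array(c["tvec"]).ravel()
def plane(cc,px,z):
    c,R,t=cc
    u=cv2.undistortPoints(np.float64(px).reshape(-1,1,2),c["camera_matrix"],c["dist"])[:,0]
    d=np.c_[u,np.ones(len(u))]@R; o=-R.T@t
    return (o+d*((z-o[2])/d[:,2])[:,None])[:,:2]
def fit(P):  # four corners -> centre, long-axis angle, sides
    c=P.mean(0); a=P-np.roll(P,-1,0); L=np.linalg.norm(a,axis=1)
    e=(a[0]-a[2]) if L[0]>L[1] else (a[1]-a[3])
    return c.round(4),(np.degrees(np.arctan2(e[1],e[0]))%180).round(1),(L*1000).round(0)
E
python3 - <<'E'
from h import *
T,S=cam("top"),cam("side")
tp=dict(thick=[(447,40),(642,93),(613,200),(420,148)],A=[(85,392),(277,445),(250,552),(57,498)],B=[(408,418),(597,362),(630,465),(440,523)])
sp=dict(thick=[(175,72),(287,98),(192,205),(78,182)],A=[(517,352),(637,383),(550,525),(422,487)],B=[(450,148),(577,137),(622,258),(492,268)])
for k in tp:
    z=.024 if k=="thick" else .012
    print(k,fit(plane(T,(np.array(tp[k])+.5)/6-.5+[345,198],z)),fit(plane(S,(np.array(sp[k])+.5)/7-.5+[295,190],z)))
print("lid",fit(plane(T,[(214,185),(306,185),(306,263),(214,262)],.09)))
print("bar",plane(T,[(238,249),(281,250)],.13),plane(S,[(333,277),(328,312)],.13))
E
```

```text
thick (array([ 0.6086, -0.2913]), np.float64(75.5), array([99., 56., 98., 56.])) (array([ 0.6124, -0.2941]), np.float64(75.1), array([ 56.,  98.,  54., 101.]))
A (array([ 0.4327, -0.1136]), np.float64(75.4), array([97., 54., 98., 54.])) (array([ 0.435 , -0.1128]), np.float64(75.8), array([ 53., 105.,  56., 103.]))
B (array([ 0.4502, -0.2862]), np.float64(107.6), array([98., 53., 98., 53.])) (array([ 0.4539, -0.2861]), np.float64(107.8), array([58., 99., 57., 98.]))
lid (array([0.571 , 0.2114]), np.float64(90.7), array([262., 223., 257., 220.]))
bar [[0.49229731 0.26264422]
 [0.49156275 0.14597379]] [[0.49636397 0.16310507]
 [0.48673237 0.28630209]]
```

```bash
cat > plan.py <<'E'
import sys, numpy as np
from station import env
# plan.py hand n x y z yaw [n x y z yaw ...]: rows (tool-down) from the present pose, error feedback for rounding
o=env.observe(); p=np.array(o["ee_pos"]); yaw=o["tcp_rot"][2]
print("now",p.round(4),o["tcp_rot"].round(2))
hand=float(sys.argv[1]); a=list(map(float,sys.argv[2:]))
for i in range(0,len(a),5):
    n=int(a[i]); g=np.array(a[i+1:i+4]); gy=a[i+4]; p0=p.copy(); y0=yaw; dy=(gy-y0+180)%360-180
    for k in range(1,n+1):
        w=p0+(g-p0)*k/n; c,s=np.cos(np.radians(yaw)),np.sin(np.radians(yaw))
        R=np.array([[c,s,0],[s,-c,0],[0,0,-1]])
        t=np.round(R.T@(w-p)*1000, 0 if k<n else 1); rz=np.round(-(y0+dy*k/n-yaw), 0 if k<n else 1)
        p=p+R@t/1000; yaw-=rz
        print([0,0,float(rz),*map(float,t),hand],end=", " if k%8 and k<n else "\n")
E
python3 plan.py -1 14 .434 -.1132 .11 75.6 4 .434 -.1132 .03 75.6
```

```text
now [0.2042 0.4834 0.2308] [-179.95   -0.    157.09]
[0, 0, 6.0, -32.0, -33.0, 9.0, -1.0], [0, 0, 6.0, -35.0, -29.0, 8.0, -1.0], [0, 0, 5.0, -38.0, -26.0, 9.0, -1.0], [0, 0, 6.0, -39.0, -22.0, 9.0, -1.0], [0, 0, 6.0, -42.0, -18.0, 8.0, -1.0], [0, 0, 6.0, -44.0, -13.0, 9.0, -1.0], [0, 0, 6.0, -45.0, -9.0, 8.0, -1.0], [0, 0, 6.0, -45.0, -4.0, 9.0, -1.0]
[0, 0, 5.0, -46.0, 1.0, 9.0, -1.0], [0, 0, 6.0, -46.0, 5.0, 8.0, -1.0], [0, 0, 6.0, -44.0, 9.0, 9.0, -1.0], [0, 0, 6.0, -44.0, 14.0, 9.0, -1.0], [0, 0, 6.0, -41.0, 19.0, 8.0, -1.0], [0, 0, 5.5, -40.0, 22.5, 8.8, -1.0]
[0, 0, -0.0, -0.0, 0.0, 20.0, -1.0], [0, 0, -0.0, -0.0, 0.0, 20.0, -1.0], [0, 0, -0.0, -0.0, 0.0, 20.0, -1.0], [0, 0, -0.0, -0.0, 0.0, 20.0, -1.0]
```

Request:
{"method": "jog_arm", "body": {
  "moves": [
    [[0,0,6,-32,-33,9,-1],[0,0,6,-35,-29,8,-1],[0,0,5,-38,-26,9,-1],[0,0,6,-39,-22,9,-1],[0,0,6,-42,-18,8,-1],[0,0,6,-44,-13,9,-1],[0,0,6,-45,-9,8,-1],[0,0,6,-45,-4,9,-1]]
  ],
  "newtons": 40
}}

```text
clock: 1.2
ee_pos: [0.3356, 0.1417, 0.1621]
tcp_rot: [180.0, -0.0, 109.9]
ft_force: [1.2, 0.8, -0.2]
opening: 0.0849
finger_force: 0.0
```

Request:
{"method": "jog_arm", "body": {
  "moves": [
    [[0,0,5,-46,1,9,-1],[0,0,6,-46,5,8,-1],[0,0,6,-44,9,9,-1],[0,0,6,-44,14,9,-1],[0,0,6,-41,19,8,-1],[0,0,5.5,-40,22.5,8.8,-1],[0,0,0,0,0,0,-1]]
  ]
}}

```text
clock: 2.08
ee_pos: [0.4339, -0.115, 0.1094]
tcp_rot: [-179.9, 0.0, 75.4]
ft_force: [-0.1, 0.3, -0.4]
opening: 0.085
finger_force: 0.0
```

```bash
python3 plan.py -1 4 .434 -.1132 .03 75.6 2 .434 -.1132 .002 75.6
python3 - <<'E'
from station import env
import cv2
c=env.camera("wrist"); cv2.imwrite("pics/w1.png",c["frame"][:,:,::-1]); print(c["camera_matrix"],c["dist"],c["hand_eye"])
E
```

```text
now [ 0.4339 -0.115   0.1094] [-179.88    0.     75.35]
[0, 0, -0.0, 0.0, -0.0, 20.0, -1.0], [0, 0, -0.0, 1.0, -0.0, 20.0, -1.0], [0, 0, -0.0, 0.0, -0.0, 20.0, -1.0], [0, 0, -0.2, 0.8, -0.3, 19.4, -1.0]
[0, 0, -0.0, -0.0, -0.0, 14.0, -1.0], [0, 0, -0.0, -0.0, -0.0, 14.0, -1.0]
[[354.57665033   0.         319.73506179]
 [  0.         354.57665033 237.7738997 ]
 [  0.           0.           1.        ]] [-0.06864483  0.          0.          0.          0.        ] [[-1.57262092e-04 -9.61116636e-01 -2.76142694e-01  7.01362144e-02]
 [ 9.99999749e-01  3.98172621e-05 -7.08079879e-04 -4.64514196e-04]
 [ 6.91542598e-04 -2.76142736e-01  9.61116388e-01 -1.41591239e-01]
 [ 0.00000000e+00  0.00000000e+00  0.00000000e+00  1.00000000e+00]]
```

View pics/w1.png

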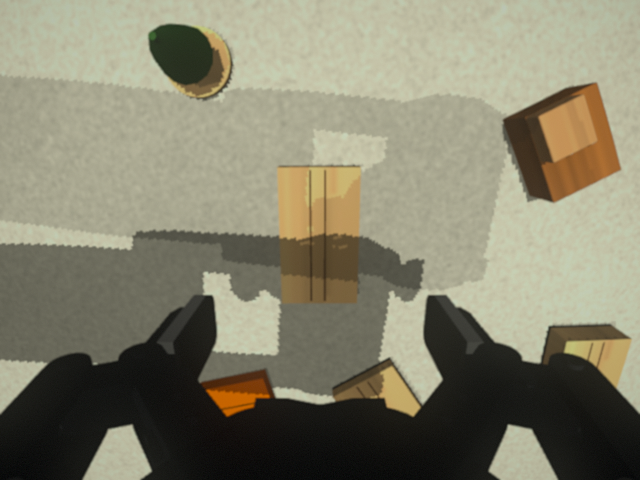

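The wrist picture shows plate A's top with corners (278,167), (361,167), (357,303) and (283,303), square to the tool.

```bash
cat >> h.py <<'E'
def wrist(c,px,pos,yaw,z):  # pixels -> world xy on plane z, tool pointing down
    H=c["hand_eye"]; a,b=np.cos(np.radians(yaw)),np.sin(np.radians(yaw))
    R=np.array([[a,b,0],[b,-a,0],[0,0,-1]])
    u=cv2.undistortPoints(np.float64(px).reshape(-1,1,2),c["camera_matrix"],c["dist"])[:,0]
    d=np.c_[u,np.ones(len(u))]@H[:3,:3].T@R.T; o=np.array(pos)+R@H[:3,3]
    return (o+d*((z-o[2])/d[:,2])[:,None])[:,:2]
E
python3 - <<'E'
from h import *
o=env.observe(); c=env.camera("wrist")
print(fit(wrist(c,[(278,167),(361,167),(357,303),(283,303)],o["ee_pos"],o["tcp_rot"][2],.012)))
E
```

```text
(array([ 0.4333, -0.1129]), np.float64(75.7), array([ 55., 100.,  55., 100.]))
```

Request:
{"method": "jog_arm", "body": {
  "moves": [
    [[0,0,0,1,0,20,-1],[0,0,0,0.9,0,20,-1],[0,0,0,0,0,20,-1],[0,0,-0.3,0,0,19.4,-1],[0,0,0,0,0,14,-1],[0,0,0,0,0,13,-1],[0,0,0,0,0,0,1],[0,0,0,0,0,0,1]]
  ]
}}

```text
clock: 3.18
ee_pos: [0.4352, -0.1113, 0.005]
tcp_rot: [179.9, -0.0, 75.9]
ft_force: [1.6, -0.6, 0.8]
opening: 0.0542
finger_force: 42.1
```

Request:
{"method": "jog_arm", "body": {
  "moves": [
    [[0,0,0,0,0,0,1],[0,0,0,0,0,0,1],[0,0,0,0,0,0,1]]
  ]
}}

```text
clock: 3.55
ee_pos: [0.4353, -0.1114, 0.005]
tcp_rot: [179.9, -0.0, 75.9]
ft_force: [0.7, 0.8, 5.7]
opening: 0.0538
finger_force: 42.8
```

```bash
python3 plan.py 1 2 .4333 -.1129 .12 75.6 6 .57 -.23 .12 75.5
```

```text
now [ 0.4353 -0.1114  0.005 ] [179.89  -0.    75.89]
[0, 0, 0.0, -1.0, -1.0, -58.0, 1.0], [0, 0, 0.3, -1.0, -0.5, -57.0, 1.0]
[0, 0, 0.0, -13.0, 27.0, -0.0, 1.0], [0, 0, 0.0, -13.0, 27.0, -0.0, 1.0], [0, 0, 0.0, -14.0, 27.0, -0.0, 1.0], [0, 0, 0.0, -13.0, 27.0, -0.0, 1.0], [0, 0, 0.0, -13.0, 27.0, -0.0, 1.0], [0, 0, 0.1, -13.4, 26.5, -0.0, 1.0]
```

Request:
{"method": "jog_arm", "body": {
  "moves": [
    [[0,0,0,0,0,-20,1],[0,0,0,0,0,-40,1],[0,0,0.3,0,0,-55,1],[0,0,0,-25,20,0,1],[0,0,0,-30,22,0,1],[0,0,0,-31,23,0,1],[0,0,0,-31,23,0,1],[0,0,0,-35,26,0,1]]
  ]
}}

```text
clock: 4.55
ee_pos: [0.5072, -0.2877, 0.1185]
tcp_rot: [-179.9, -0.0, 75.6]
ft_force: [-0.6, -0.6, -1.0]
opening: 0.0541
finger_force: 42.3
```

Request:
{"method": "jog_arm", "body": {
  "moves": [
    [[0,0,0,0,0,0,1],[0,0,0,0,0,0,1]]
  ]
}}

```text
clock: 4.8
ee_pos: [0.5067, -0.2863, 0.1184]
tcp_rot: [-179.9, -0.0, 75.6]
ft_force: [-0.4, -0.5, -0.9]
opening: 0.0539
finger_force: 42.4
```

```bash
python3 - <<'E'
from station import env
import cv2
o=env.observe(); print(o["ee_pos"],o["tcp_rot"])
c=env.camera("wrist"); cv2.imwrite("pics/w2.png",c["frame"][:,:,::-1])
E
```

```text
[ 0.50670913 -0.28625591  0.11839524] [-1.79920417e+02 -4.43460395e-02  7.55871807e+01]
```

View pics/w2.png

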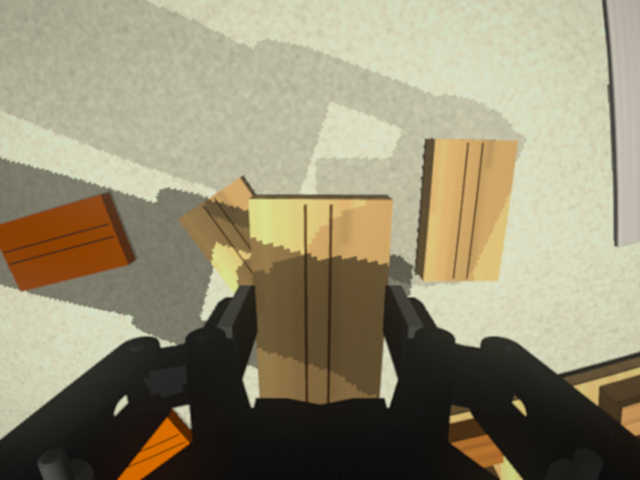

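The thick plate's top corners are at (433,139), (518,140), (499,281) and (425,279); the held plate is square in the hand, its front edge running from (250,197) to (391,197).

```bash
python3 - <<'E'
from h import *
o=env.observe(); c=env.camera("wrist"); p=o["ee_pos"]; y=o["tcp_rot"][2]
print(fit(wrist(c,[(433,139),(518,140),(499,281),(425,279)],p,y,.024)))
print(wrist(c,[(250,197),(391,197)],[0,0,0],0,.007))
E
python3 plan.py 1 4 .6110 -.2912 .11 75.5 
```

```text
(array([ 0.6108, -0.2923]), np.float64(76.5), array([ 57., 100.,  55.,  98.]))
[[ 0.04774458  0.02731857]
 [ 0.04774423 -0.02677798]]
now [ 0.5069 -0.2858  0.119 ] [-1.7998e+02 -2.0000e-02  7.5640e+01]
[0, 0, 0.0, 5.0, 26.0, 2.0, 1.0], [0, 0, 0.0, 5.0, 25.0, 3.0, 1.0], [0, 0, 0.0, 5.0, 26.0, 2.0, 1.0], [0, 0, 0.1, 5.6, 25.2, 2.0, 1.0]
```

Request:
{"method": "jog_arm", "body": {
  "moves": [
    [[0,0,0,5,26,2,1],[0,0,0,5,25,3,1],[0,0,0,5,26,2,1],[0,0,0,6.3,25.2,2,1],[0,0,0,0,0,0,1],[0,0,0,0,0,30,1],[0,0,0,0,0,30,1],[0,0,0,0,0,0,1]]
  ]
}}

```text
clock: 5.9
ee_pos: [0.6092, -0.2903, 0.0474]
tcp_rot: [-179.7, -0.1, 75.6]
ft_force: [0.6, 0.6, 0.2]
opening: 0.0542
finger_force: 42.5
```

Request:
{"method": "jog_arm", "body": {
  "moves": [
    [[0,0,0,0,0,0,1],[0,0,0,0,0,0,1]]
  ]
}}

```text
clock: 6.15
ee_pos: [0.6122, -0.2919, 0.0524]
tcp_rot: [179.8, 0.0, 75.6]
ft_force: [0.7, -1.0, 0.3]
opening: 0.0542
finger_force: 42.5
```

```bash
python3 plan.py 1 1 .6112 -.2905 .029 75.6 
```

```text
now [ 0.6122 -0.2919  0.0524] [1.7981e+02 4.0000e-02 7.5600e+01]
[0, 0, -0.0, 1.1, -1.3, 23.4, 1.0]
```

Request:
{"method": "jog_arm", "body": {
  "moves": [
    [[0,0,0,0,0,10,1],[0,0,0,0,0,0,1],[0,0,0,0,0,0,1],[0,0,0,0,0,0,1]]
  ]
}}

```text
clock: 6.65
ee_pos: [0.6115, -0.2916, 0.0403]
tcp_rot: [180.0, -0.0, 75.6]
ft_force: [0.5, -0.1, -0.0]
opening: 0.0538
finger_force: 42.5
```

Request:
{"method": "jog_arm", "body": {
  "moves": [
    [[0,0,0,0,0,0,1],[0,0,0,0,0,0,1],[0,0,0,0,0,0,1]]
  ]
}}

```text
clock: 7.02
ee_pos: [0.6114, -0.2915, 0.0401]
tcp_rot: [180.0, -0.0, 75.6]
ft_force: [-0.0, 0.2, -1.4]
opening: 0.0542
finger_force: 42.5
```

```bash
python3 plan.py 1 1 .6112 -.2905 .029 75.6 
```

```text
now [ 0.6114 -0.2915  0.0401] [ 1.800e+02 -1.000e-02  7.559e+01]
[0, 0, -0.0, 0.9, -0.4, 11.1, 1.0]
```

Request:
{"method": "jog_arm", "body": {
  "moves": [
    [[0,0,0,1,0,6,1],[0,0,0,0,0,3,1],[0,0,0,0,0,1.5,1],[0,0,0,0,0,0,1],[0,0,0,0,0,0,1]]
  ]
}}

```text
clock: 7.65
ee_pos: [0.6117, -0.2906, 0.0297]
tcp_rot: [180.0, -0.0, 75.6]
ft_force: [-0.7, -0.3, -0.1]
opening: 0.0542
finger_force: 42.5
```

Request:
{"method": "jog_arm", "body": {
  "moves": [
    [[0,0,0,0,0,1,1],[0,0,0,0,0,0,1],[0,0,0,0,0,0,1]]
  ]
}}

```text
clock: 8.02
ee_pos: [0.6118, -0.2907, 0.0291]
tcp_rot: [180.0, 0.0, 75.6]
ft_force: [-0.7, 0.9, 2.6]
opening: 0.0542
finger_force: 42.9
```

Request:
{"method": "jog_arm", "body": {
  "moves": [
    [[0,0,0,0,0,0,0],[0,0,0,0,0,0,-1],[0,0,0,0,0,0,-1],[0,0,0,0,0,0,-1],[0,0,0,0,0,-20,-1],[0,0,0,0,0,-60,-1],[0,0,0,0,0,0,-1]]
  ]
}}

```text
clock: 8.9
ee_pos: [0.6147, -0.2921, 0.1177]
tcp_rot: [179.2, 0.2, 75.6]
ft_force: [0.2, -0.0, -0.2]
opening: 0.0853
finger_force: 0.0
```

```bash
python3 plan.py -1 5 .452 -.2861 .11 107.7 
```

```text
now [ 0.6147 -0.2921  0.1177] [179.24   0.19  75.6 ]
[0, 0, -6.0, -7.0, -32.0, 2.0, -1.0], [0, 0, -7.0, -4.0, -32.0, 1.0, -1.0], [0, 0, -6.0, 1.0, -33.0, 2.0, -1.0], [0, 0, -7.0, 4.0, -32.0, 1.0, -1.0], [0, 0, -6.1, 7.4, -31.7, 1.7, -1.0]
```

Request:
{"method": "jog_arm", "body": {
  "moves": [
    [[0,0,-6,-7,-32,0,-1],[0,0,-7,-4,-32,0,-1],[0,0,-6,1,-32,0,-1],[0,0,-7,4,-32,0,-1],[0,0,-6.1,7.4,-31,0,-1],[0,0,0,0,0,0,-1],[0,0,0,0,0,0,-1],[0,0,0,0,0,0,-1]]
  ]
}}

```text
clock: 9.9
ee_pos: [0.4514, -0.2845, 0.1088]
tcp_rot: [180.0, 0.0, 107.7]
ft_force: [0.1, -0.3, -0.8]
opening: 0.0856
finger_force: 0.0
```

Request:
{"method": "jog_arm", "body": {
  "moves": [
    [[0,0,0,0,0,0,-1],[0,0,0,0,0,0,-1]]
  ]
}}

```text
clock: 10.15
ee_pos: [0.4509, -0.2843, 0.1084]
tcp_rot: [-180.0, -0.0, 107.7]
ft_force: [-0.8, 1.1, -0.5]
opening: 0.0857
finger_force: 0.0
```

```bash
python3 - <<'E'
from station import env
import cv2
o=env.observe(); print(o["ee_pos"],o["tcp_rot"])
c=env.camera("wrist"); cv2.imwrite("pics/w3.png",c["frame"][:,:,::-1])
E
```

```text
[ 0.45087595 -0.28434837  0.10840103] [-1.79993702e+02 -1.68049304e-02  1.07703663e+02]
```

View pics/w3.png

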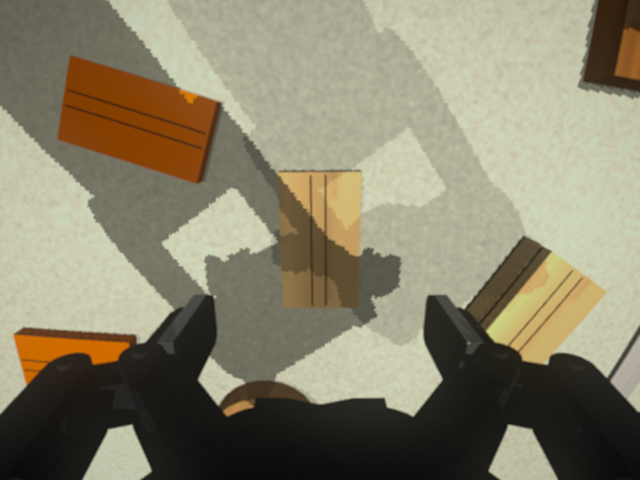

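Plate B's corners are at (279,171), (361,171), (358,307) and (282,307), again square to the tool. Plate A on the thick plate, at right (535,305), looks aligned.

```bash
python3 - <<'E'
from h import *
o=env.observe(); c=env.camera("wrist"); p=o["ee_pos"]; y=o["tcp_rot"][2]
print(fit(wrist(c,[(279,171),(361,171),(358,307),(282,307)],p,y,.012)))
E
python3 plan.py -1 1 .452 -.2861 .11 107.7
```

```text
(array([ 0.451 , -0.2859]), np.float64(107.7), array([ 55., 100.,  56., 100.]))
now [ 0.4507 -0.2844  0.1084] [-1.800e+02 -1.000e-02  1.077e+02]
[0, 0, -0.0, -2.0, 0.7, -1.6, -1.0]
```

Request:
{"method": "jog_arm", "body": {
  "moves": [
    [[0,0,0,-1.7,0,40,-1],[0,0,0,0,0,40,-1],[0,0,0,0,0,15,-1],[0,0,0,0,0,8,-1],[0,0,0,0,0,0,-1],[0,0,0,0,0,0,-1],[0,0,0,0,0,0,-1],[0,0,0,0,0,0,1]]
  ]
}}

```text
clock: 11.25
ee_pos: [0.4514, -0.2862, 0.0061]
tcp_rot: [180.0, 0.0, 107.7]
ft_force: [0.7, 0.0, 1.0]
opening: 0.0696
finger_force: 0.0
```

Request:
{"method": "jog_arm", "body": {
  "moves": [
    [[0,0,0,0,0,0,1],[0,0,0,0,0,0,1],[0,0,0,0,0,0,1],[0,0,0,0,0,0,1]]
  ]
}}

```text
clock: 11.75
ee_pos: [0.4514, -0.2862, 0.0064]
tcp_rot: [180.0, 0.0, 107.7]
ft_force: [-1.0, 1.6, 4.8]
opening: 0.0536
finger_force: 40.9
```

```bash
python3 plan.py 1 3 .452 -.2861 .11 107.7 6 .6110 -.2912 .11 75.6
```

```text
now [ 0.4514 -0.2862  0.0064] [1.7997e+02 3.0000e-02 1.0770e+02]
[0, 0, -0.0, -0.0, 0.0, -35.0, 1.0], [0, 0, -0.0, -0.0, 0.0, -34.0, 1.0], [0, 0, -0.0, -0.1, 0.6, -34.6, 1.0]
[0, 0, 5.0, -9.0, 25.0, -0.0, 1.0], [0, 0, 6.0, -7.0, 26.0, -0.0, 1.0], [0, 0, 5.0, -3.0, 26.0, -0.0, 1.0], [0, 0, 5.0, -2.0, 26.0, -0.0, 1.0], [0, 0, 6.0, 1.0, 27.0, -0.0, 1.0], [0, 0, 5.1, 3.0, 26.1, -0.0, 1.0]
```

Request:
{"method": "jog_arm", "body": {
  "moves": [
    [[0,0,0,0,0,-20,1],[0,0,0,0,0,-45,1],[0,0,0,0,0,-35,1],[0,0,5,-9,25,0,1],[0,0,6,-7,26,0,1],[0,0,5,-4,26,0,1],[0,0,5,-2,26,0,1],[0,0,6,1,27,0,1]]
  ]
}}

```text
clock: 12.75
ee_pos: [0.5846, -0.2909, 0.1052]
tcp_rot: [-180.0, -0.0, 80.5]
ft_force: [-0.8, -0.4, 0.0]
opening: 0.053
finger_force: 42.2
```

Request:
{"method": "jog_arm", "body": {
  "moves": [
    [[0,0,5.1,3,26,0,1],[0,0,0,0,0,0,1],[0,0,0,0,0,20,1],[0,0,0,0,0,20,1],[0,0,0,0,0,0,1],[0,0,0,0,0,0,1],[0,0,0,0,0,0,1],[0,0,0,0,0,0,1]]
  ]
}}

```text
clock: 13.75
ee_pos: [0.6104, -0.2923, 0.0664]
tcp_rot: [179.9, 0.0, 75.6]
ft_force: [-0.1, 0.3, -1.6]
opening: 0.0528
finger_force: 42.3
```

```bash
python3 plan.py 1 1 .6108 -.2925 .0424 75.6 
```

```text
now [ 0.6104 -0.2923  0.0664] [1.7993e+02 1.0000e-02 7.5600e+01]
[0, 0, -0.0, -0.1, 0.4, 24.0, 1.0]
```

Request:
{"method": "jog_arm", "body": {
  "moves": [
    [[0,0,0,0,0.4,14,1],[0,0,0,0,0,6,1],[0,0,0,0,0,3,1],[0,0,0,0,0,1,1],[0,0,0,0,0,0,1],[0,0,0,0,0,0,1]]
  ]
}}

```text
clock: 14.5
ee_pos: [0.6104, -0.2921, 0.0425]
tcp_rot: [-180.0, -0.0, 75.6]
ft_force: [-4.1, 1.1, 5.7]
opening: 0.0533
finger_force: 43.5
```

Request:
{"method": "jog_arm", "body": {
  "moves": [
    [[0,0,0,0,0,0,0],[0,0,0,0,0,0,-1],[0,0,0,0,0,0,-1],[0,0,0,0,0,0,-1],[0,0,0,0,0,-20,-1],[0,0,0,0,0,-60,-1],[0,0,0,0,0,-60,-1],[0,0,0,-40,-40,-20,-1]]
  ]
}}

```text
clock: 15.5
ee_pos: [0.5645, -0.3204, 0.2089]
tcp_rot: [179.4, 0.2, 75.9]
ft_force: [-0.2, -0.4, -0.9]
opening: 0.0851
finger_force: 0.0
```

Request:
{"method": "jog_arm", "body": {
  "moves": [
    [[0,0,0,-10,-30,0,-1],[0,0,0,0,0,0,-1],[0,0,0,0,0,0,-1],[0,0,0,0,0,0,-1]]
  ]
}}

```text
clock: 16.0
ee_pos: [0.531, -0.3229, 0.2016]
tcp_rot: [180.0, -0.0, 75.7]
ft_force: [0.3, 0.6, -0.1]
opening: 0.0853
finger_force: 0.0
```

```bash
python3 - <<'E'
from station import env
import cv2
o=env.observe(); print(o["ee_pos"],o["tcp_rot"])
w=env.camera("wrist")["frame"]; t=env.camera("top")["frame"][200:240,410:460]; s=env.camera("side")["frame"][190:230,295:345]
z=lambda a: cv2.resize(a,(400,320),interpolation=cv2.INTER_CUBIC)
import numpy as np
cv2.imwrite("pics/c4.png",np.vstack([np.hstack([z(t),z(s)]),cv2.resize(w[40:380],(800,272))])[:,:,::-1])
E
python3 plan.py -1 12 .4915 .21 .2 90
```

```text
[ 0.53103871 -0.32285892  0.20164914] [ 1.79987539e+02 -7.67642615e-03  7.56515096e+01]
now [ 0.5308 -0.3229  0.2013] [-1.7998e+02 -2.0000e-02  7.5640e+01]
[0, 0, -1.0, 42.0, -14.0, 0.0, -1.0], [0, 0, -1.0, 43.0, -14.0, 0.0, -1.0], [0, 0, -2.0, 42.0, -12.0, 0.0, -1.0], [0, 0, -1.0, 43.0, -12.0, 0.0, -1.0], [0, 0, -1.0, 44.0, -10.0, 1.0, -1.0], [0, 0, -1.0, 43.0, -10.0, -0.0, -1.0], [0, 0, -1.0, 44.0, -9.0, -0.0, -1.0], [0, 0, -2.0, 44.0, -8.0, -0.0, -1.0]
[0, 0, -1.0, 44.0, -6.0, -0.0, -1.0], [0, 0, -1.0, 44.0, -6.0, 0.0, -1.0], [0, 0, -1.0, 44.0, -5.0, 0.0, -1.0], [0, 0, -1.4, 44.3, -4.7, 0.3, -1.0]
```

View pics/c4.png

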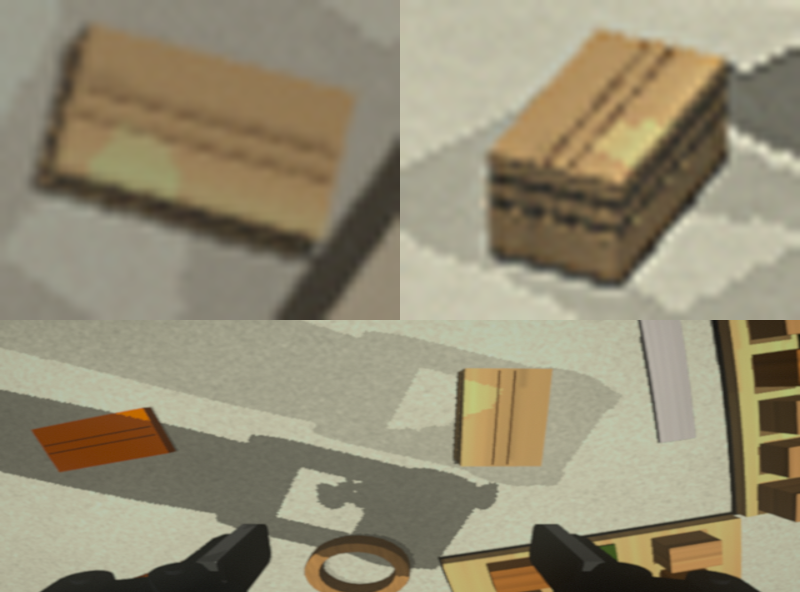

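The pile is flush in all three views (top, side, and wrist at about (505,415)), and nothing has been disturbed. Now the handle.

Request:
{"method": "jog_arm", "body": {
  "moves": [
    [[0,0,-1,42,-14,0,-1],[0,0,-1,43,-14,0,-1],[0,0,-2,42,-12,0,-1],[0,0,-1,43,-12,0,-1],[0,0,-1,44,-10,0,-1],[0,0,-1,43,-10,0,-1],[0,0,-1,44,-9,0,-1],[0,0,-2,44,-8,0,-1]]
  ]
}}

```text
clock: 17.15
ee_pos: [0.5041, 0.0342, 0.2017]
tcp_rot: [180.0, -0.0, 85.7]
ft_force: [1.5, -0.5, 0.7]
opening: 0.0853
finger_force: 0.0
```

Request:
{"method": "jog_arm", "body": {
  "moves": [
    [[0,0,-1,44,-6,0,-1],[0,0,-1,44,-6,0,-1],[0,0,-1,44,-5,0,-1],[0,0,-1.4,44,-5,0,-1],[0,0,0,0,0,0,-1],[0,0,0,0,0,0,-1],[0,0,0,0,0,0,-1],[0,0,0,0,0,0,-1]]
  ]
}}

```text
clock: 18.15
ee_pos: [0.4914, 0.2086, 0.2017]
tcp_rot: [180.0, -0.0, 89.9]
ft_force: [0.3, 0.5, 0.4]
opening: 0.0851
finger_force: 0.0
```

```bash
python3 plan.py -1 1 .4917 .21 .2 90.3
python3 - <<'E'
from station import env
import cv2
c=env.camera("wrist"); cv2.imwrite("pics/w5.png",c["frame"][:,:,::-1])
E
```

```text
now [0.4914 0.2086 0.2017] [179.99  -0.    89.91]
[0, 0, -0.4, 1.4, 0.3, 1.7, -1.0]
```

View pics/w5.png

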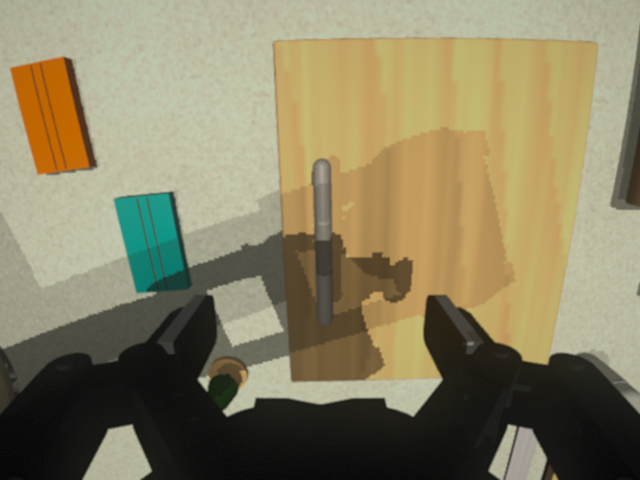

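The bar runs from (321,160) to (325,326), and the lid's corners are at (274,41), (597,38), (548,380) and (291,381).

```bash
python3 - <<'E'
from h import *
o=env.observe(); c=env.camera("wrist"); p=o["ee_pos"]; y=o["tcp_rot"][2]
b=wrist(c,[(321,160),(325,326)],p,y,.13); print(b,b.mean(0))
print(fit(wrist(c,[(274,41),(597,38),(548,380),(291,381)],p,y,.0945)))
E
```

```text
[[0.49160904 0.26552321]
 [0.49426304 0.15557318]] [0.49293604 0.21054819]
(array([0.5734, 0.2119]), np.float64(91.8), array([216., 268., 222., 256.]))
```

Request:
{"method": "jog_arm", "body": {
  "moves": [
    [[0,0,-1.3,1.9,1.5,30,-1],[0,0,0,0,0,30,-1],[0,0,0,0,0,20,-1],[0,0,0,0,0,9.7,-1],[0,0,0,0,0,0,-1],[0,0,0,0,0,0,-1],[0,0,0,0,0,0,0],[0,0,0,0,0,0,0.5]]
  ],
  "newtons": 40
}}

```text
clock: 19.25
ee_pos: [0.4929, 0.2114, 0.1125]
tcp_rot: [179.9, -0.0, 91.3]
ft_force: [-0.1, 0.4, -0.1]
opening: 0.0516
finger_force: 0.0
```

Request:
{"method": "jog_arm", "body": {
  "moves": [
    [[0,0,0,0,0,0,1],[0,0,0,0,0,0,1],[0,0,0,0,0,0,1],[0,0,0,0,0,0,1],[0,0,0,0,0,0,1],[0,0,0,0,0,0,1]]
  ]
}}

```text
clock: 20.0
ee_pos: [0.4936, 0.2113, 0.1122]
tcp_rot: [179.9, -0.0, 91.3]
ft_force: [5.7, 0.5, -1.3]
opening: 0.0094
finger_force: 39.0
```

```bash
python3 - <<'E'
from station import env
import numpy as np
o=env.observe(); p=o["ee_pos"]; print(p,o["tcp_rot"],o["opening"],o["finger_force"],o["ft_force"])
f=lambda a:(-190*np.cos(a)+44*np.sin(a),190*np.sin(a)+44*np.cos(a))
th=np.radians(np.linspace(0,50,25)); x,z=f(th)
print(np.c_[np.diff(x),-np.diff(z)].round(1).tolist()); print(x[-1]-x[0],z[-1]-z[0])
E
```

```text
[0.49356731 0.21133493 0.11216854] [ 1.79856674e+02 -2.62554561e-02  9.12769223e+01] 0.009444898176911241 39.04479682445526 [ 5.69810571  0.54795133 -1.34681018]
[[1.7, -6.9], [2.0, -6.8], [2.2, -6.7], [2.5, -6.6], [2.7, -6.6], [2.9, -6.5], [3.2, -6.3], [3.4, -6.2], [3.6, -6.1], [3.8, -6.0], [4.1, -5.8], [4.3, -5.7], [4.5, -5.5], [4.7, -5.3], [4.9, -5.2], [5.0, -5.0], [5.2, -4.8], [5.4, -4.6], [5.6, -4.4], [5.7, -4.2], [5.9, -4.0], [6.0, -3.8], [6.1, -3.6], [6.3, -3.3]]
101.57630965679255 129.83109901881355
```

Request:
{"method": "jog_arm", "body": {
  "moves": [
    [[0,0,0,0,1.7,-6.9,1],[0,0,0,0,2,-6.8,1],[0,0,0,0,2.2,-6.7,1],[0,0,0,0,2.5,-6.6,1],[0,0,0,0,2.7,-6.6,1],[0,0,0,0,2.9,-6.5,1],[0,0,0,0,3.2,-6.3,1],[0,0,0,0,3.4,-6.2,1]]
  ]
}}

```text
clock: 21.0
ee_pos: [0.5132, 0.2118, 0.1645]
tcp_rot: [-180.0, 0.0, 91.3]
ft_force: [3.5, 1.7, -4.5]
opening: 0.0095
finger_force: 38.8
```

Request:
{"method": "jog_arm", "body": {
  "moves": [
    [[0,0,0,0,3.6,-6.1,1],[0,0,0,0,3.8,-6,1],[0,0,0,0,4.1,-5.8,1],[0,0,0,0,4.3,-5.7,1],[0,0,0,0,4.5,-5.5,1],[0,0,0,0,4.7,-5.3,1],[0,0,0,0,4.9,-5.2,1],[0,0,0,0,5,-5,1]]
  ]
}}

```text
clock: 22.0
ee_pos: [0.5477, 0.2126, 0.2108]
tcp_rot: [-179.9, -0.0, 91.3]
ft_force: [-7.5, -1.9, 3.1]
opening: 0.0093
finger_force: 38.9
```

Request:
{"method": "jog_arm", "body": {
  "moves": [
    [[0,0,0,0,5.2,-4.8,1],[0,0,0,0,5.4,-4.6,1],[0,0,0,0,5.6,-4.4,1],[0,0,0,0,5.7,-4.2,1],[0,0,0,0,5.9,-4,1],[0,0,0,0,6,-3.8,1],[0,0,0,0,6.1,-3.6,1],[0,0,0,0,6.3,-3.3,1]]
  ]
}}

```text
clock: 23.0
ee_pos: [0.5945, 0.2137, 0.2453]
tcp_rot: [179.8, -0.0, 91.3]
ft_force: [-6.9, -1.0, 8.4]
opening: 0.0097
finger_force: 40.4
```

Request:
{"method": "jog_arm", "body": {
  "moves": [
    [[0,0,0,0,0,0,1],[0,0,0,0,0,0,1],[0,0,0,0,0,0,1],[0,0,0,0,0,0,1],[0,0,0,0,0,0,1],[0,0,0,0,0,0,1]]
  ]
}}

```text
clock: 23.75
ee_pos: [0.5945, 0.2137, 0.2453]
tcp_rot: [179.8, -0.1, 91.3]
ft_force: [-6.1, -1.0, 9.0]
opening: 0.0096
finger_force: 40.5
```

```bash
python3 - <<'E'
from h import *
from scipy.optimize import minimize_scalar
o=env.observe(); p=o["ee_pos"]; print(p,o["opening"],o["finger_force"],o["ft_force"],o["joint_vel"].round(2))
a=np.arctan2(p[2]+.019-.0855,.6832-p[0]); print(np.degrees(a-np.arctan2(44,190)), np.hypot(p[2]+.019-.0855,.6832-p[0]),np.hypot(.19,.044))
cv2.imwrite("pics/s6.png",env.camera("side")["frame"][:,:,::-1])
E
```

```text
[0.59451887 0.21366028 0.24534677] 0.009602610884173048 40.5392986536026 [-6.05247126 -1.01503778  9.0132815 ] [-0.09  0.02 -0.01  0.05  0.01  0.03]
50.586841750313916 0.19962592809345817 0.19502820308868152
```

View pics/s6.png

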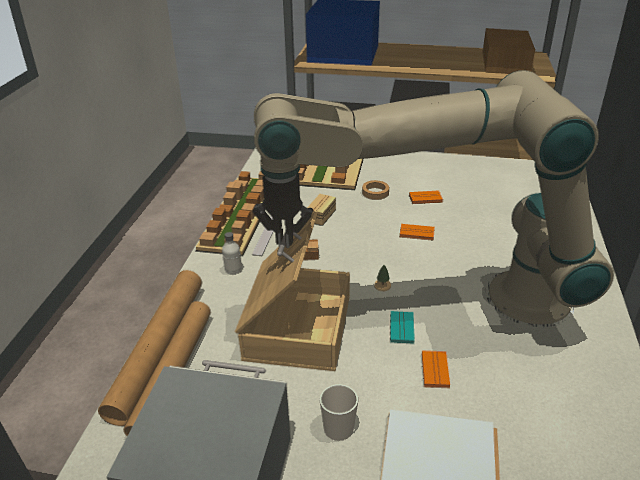

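The lid is open and held, with hinge corner at about (240,330) and front edge around (275,243)–(312,225). The pile stands untouched at (322,208). I'll check the angle by projecting lid corners.

```bash
python3 - <<'E'
from h import *
S=env.camera("side"); im=S["frame"].copy()
cx,cy,yw=.5733,.2117,np.radians(1.2)
for d,col in((44,(255,0,0)),(50,(0,255,0)),(56,(0,0,255))):
    a=np.radians(d); L=[]
    for y in(.13,-.13):
        for r in(0,.22):
            X=.11-r*np.cos(a)+.009*np.sin(a); z=.0855+r*np.sin(a)+.009*np.cos(a)
            L.append((cx+X*np.cos(yw)-y*np.sin(yw),cy+X*np.sin(yw)+y*np.cos(yw),z))
    q=cv2.projectPoints(np.array(L),S["rvec"],S["tvec"],S["camera_matrix"],S["dist"])[0][:,0]
    print(d,q.round(1).tolist()); q=((q-[210,170]+.5)*5).astype(int)
    if d==44: im=cv2.resize(im[170:290,210:365],None,fx=5,fy=5,interpolation=cv2.INTER_CUBIC)
    cv2.polylines(im,[q[[0,1,3,2]]],False,col,1)
cv2.imwrite("pics/s7.png",im[:,:,::-1])
E
```

```text
44 [[234.7, 332.0], [302.4, 285.2], [262.7, 261.8], [322.9, 216.1]]
50 [[234.5, 332.2], [293.6, 278.7], [262.5, 262.0], [315.5, 210.2]]
56 [[234.3, 332.4], [284.0, 272.7], [262.3, 262.2], [307.4, 204.8]]
```

View pics/s7.png

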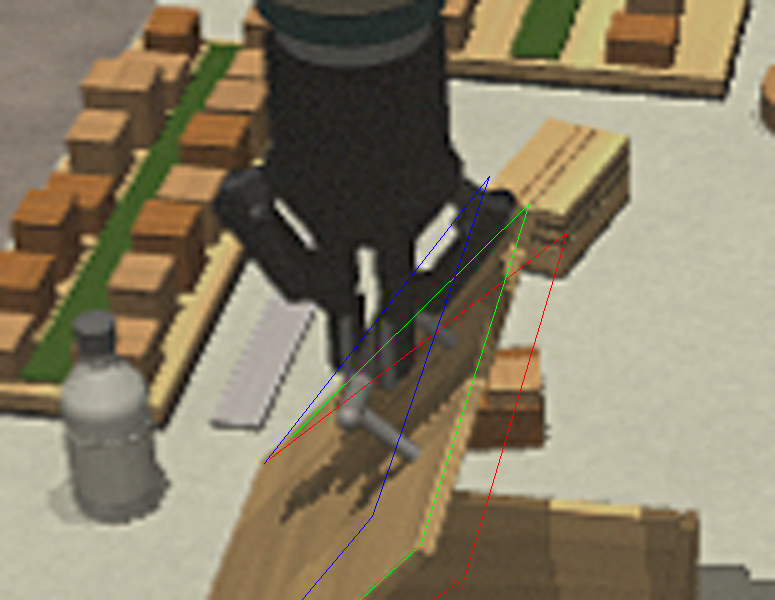

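The green 50° outline lies on the lid's front edge, the fingers grip the bar, and the pile is intact. Handing in.

```bash
python3 -c "
from station import env
print(env.sign_off())"
```

```text
the job is handed in; nothing more can be done
None
```

I stacked both thin plates flush on the thick one with the case still shut, then raised the lid; the arm is holding it still at about 50 degrees, and the job is handed in, with no verdict shown.

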